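# Clear the key box and set the cabinet's bolt lever into its stop clip

### The job

The bolt lever of the locker key cabinet has to be set to the angle given by the notched stop clip, but someone left the heavy steel key box standing in the lever's sweep. First push the box back along the shelf, gently, until its back is flush and square against the steel panel; then press the lever's black dished knob down, swing the lever past the box to the clip without forcing it, and let the knob spring back up so that the lever's tooth is caught in the clip's notch. Leave the stone, fob, key and card sleeve where they lie, and let go of everything at the end.

Things in the scene. Friction and masses are not known exactly. Their poses are not given: they have to be found in the camera images.
- hub (a point): Lever's hinge axis, at the top face of the fixed aluminium shelf (12 mm above the work surface). Axes: x square to the steel panel, away from the robot; y left along the panel; z up. The shelf reaches 95 mm towards -x and 247 mm towards +x, 280 mm to each side. A round hub, 34 mm in radius, stands under the lever.
- panel (a point): Foot of the upright steel panel's face, 235 mm along +x of hub, same axes. The panel runs along the whole far edge of the shelf, 115 mm high above it, 12 mm thick. A black rocker switch is mounted on it high up, 190 mm to the left (not used). Bring the box up to the panel slowly: never push it with over 30 N.
- lever (a joint): Angle of the steel lever about its vertical hinge, rad: 0 = points at the panel (+x of hub), positive = anticlockwise from above, 1.57 = to +y. Range -2.1 to 2.1: it goes from left to right only by way of the panel side. At radius 95 mm it carries a round black dish, open on top, 54 mm outside, 45 mm inside, rim 14 mm above its floor. It stays where left; 1.5 N at the dish moves it.
- plunger (a joint): How far the dished knob is pressed, m: 0 = up, 0.012 = right down. Spring: 4 N starts it, 10 N holds it right down. Dish and tooth sink together. The dish is screwed to a different height each time: its floor, knob up, is 45 to 57 mm above the shelf top and is not measured; find it by touch, and use under 30 N. The tooth's height does not depend on it.
- tooth (a point): Point at radius 130 mm in the lever's tooth, a level steel bar 9 mm wide and 7 mm high that sticks out from beneath the dish, away from the hinge, to radius 136 mm; 36.5 mm above the shelf with the knob up. x points outward along the lever.
- notch (a point): Middle of the stop clip's notch, at radius 130 mm from the hinge axis, 36.5 mm above the shelf, to the right of the hub. x points outward from the hinge: the direction from hub to here is the lever angle wanted. The notch is a 16 mm gap between two jaws.
- clip: Fixed steel stop clip; origin on the hinge axis at the work surface, x towards the clip. Upright plate 46 mm wide, 45 mm high, at radius 139 mm; from it two jaws, each 15 mm wide, point in to radius 124 mm, 33.5 to 45 mm above the shelf. Knob up, the tooth strikes a jaw's side; pressed 7 mm or more (best 9 to 11) it passes beneath. Let up in the gap it is caught; under a jaw it cannot rise.
- box_back (a point): Middle of the back face (towards the panel) of the loose steel key box, 35 mm above its underside; x points out of the back face. Box: 90 mm deep (x), 200 mm wide (y), 70 mm high, so its front face is 90 mm towards -x. It weighs 0.6 to 0.96 kg and slides at about 3 to 7 N. The lever's hub is before the middle of its front; the front is free 70 mm to either side.
- stone: Smooth grey river stone, 68 mm across, 30 mm high, loose, leave alone; origin at the centre of its underside.
- fob: White resin fob, 48 x 32 x 8 mm, loose, leave alone; origin at the centre of its round end, underside.
- key: Copper flat key, 58 x 24 x 5 mm, loose, leave alone; origin at the centre of its round bow, underside, blade along its x.
- sleeve: Grey plastic keycard sleeve, 90 x 58 x 6 mm, loose, leave alone; origin at the centre of its underside.
There are look-alikes about, which are no part of the job. Of the things that look like the part that bears box_back, the middle-sized one is meant.

How it is judged:
By the outcome, as a careful person would: the job done as asked, in the order asked, and still so for the second after the job is handed in, with the robot touching nothing.
It also fails if it takes over 72 s, if anything falls off the work surface, if the arm or the gripper's body presses on something with over 40 N, if the wrist force passes 120 N, or if a joint passes its speed limit or range.

### The arm

A 6-joint arm with a two-finger parallel gripper is mounted at the origin on the work surface. World frame = base frame: x ahead of the robot, y to its left, z up, the work surface at z = 0. Lengths are in m, angles in rad, forces in N, time in s.
With the tool pointing down it reaches from about 0.225 to 0.725 m from the base axis. Payload 3.1 kg.
Tool frame: the origin (TCP) lies at the centre of the arm's flange, where the gripper is bolted on; the fingertips stand 173 mm ahead of it and the grasp point (between the pads) lies pinch_z ahead of it (pinch_z is the distance from the TCP to the grasp point, in m); z points along the fingers, x is the direction in which the jaws open and shut, and the axes are right-handed (so a half turn about z gives the same grasp; the last joint's range is limited). The gripper opens to 85 mm and grips with 20 to 120 N. Pads are 22 mm wide; open, the fingers measure 114 mm over their backs; the gripper's body (76 mm by 85 mm) begins 54 mm behind the grasp point. The pads swing forward as they close: fully open they stand 13 mm farther back than shut.
Start: joints at [-1.404, 0.048, 0.099, 1.622, 0, 1.443], TCP at [0.153, -0.502, 0.405] pointing down, gripper open.
Joint ranges: [-2.91, 2.91], [-0.99, 1.94], [-1.21, 1.42], [-2.12, 2.29], [-1.49, 1.47], [-3.14, 3.14]. Speed limits (rad/s): [2.79, 2.79, 3.14, 3.14, 3.14, 3.14].

### API

Orientations are given as a rotation vector (axis times angle).
In Python, from rig import * gives the robot as it stands. The module is installed in compiled form; this text tells all that it offers. Calls block until the motion is done:
- goto(position, orientation): joint-space move of the TCP to a pose.
- move_linear(position, attitude=None, v=0.15): straight line of the TCP; attitude=None keeps the orientation; v is the mean speed in m/s.
- set_joints(angles): joint-space move.
- release() and gripper_close(f_grip=None): open the fingers fully, or close them until they stop; f_grip is the grip in N (None keeps the last).
- pause(seconds).
- solve_ik(position, orientation): joint angles nearest the present ones, or None.
- get_image(name): name is "scene" or "side" or "wrist"; returns a dict with "img" (480x640x3 uint8, blue, green, red), "camera_matrix" (3x3 intrinsics, pixels), "R" (3x3) and "t" (3): a world point X has camera coordinates R X + t. Camera axes: x right, y down, z forward; pixel columns grow to the right and rows downward; lengths in m; the calibration is good to about 2 mm. The wrist camera is an equidistant fisheye: a pixel r from the principal point sees the ray r / f radians off the axis. A picture is of the moment at which its call begins. There is no depth.
A pose or a line that the arm cannot do raises PlanningError and nothing moves.
- hand_in(): hands the job in, once; it reports no verdict.
Readings, each from a call of its own:
- current_time_s(): time.
- current_joints(): joint angles.
- current_joint_vel(): joint speeds.
- current_effort(): joint torques, N m.
- current_tcp_pos(): TCP position.
- current_eef_rot(): TCP orientation.
- current_force(): force on the tool from outside, world axes, zero at the start.
- current_wrist_torque(): the same for the moment, N m.
- current_opening(): finger opening in m.
Only numpy, scipy, OpenCV 4.12 (cv2) and the standard library are available. Lean on these libraries where they do the work, as an engineer would, in place of code of your own. Each camera call takes 0.05 s, during which the arm holds its last target.

## Working session

There is one attempt and no reset: what is moved stays moved. The work goes in short steps, each a Python script; the robot and the scene stay as the last script left them, time stands still between calls to the robot, and variables do not carry over. Pictures are saved under pics/ and viewed, and the job is handed in when it is done.

```bash
mkdir -p pics; ls
python3 - <<'E'
from rig import *
import cv2, numpy as np
for n in ["scene","side","wrist"]:
    d=get_image(n); cv2.imwrite(f"pics/{n}0.png",d["img"]); print(n,d["camera_matrix"].tolist(),np.round(d["R"],4).tolist(),d["t"])
print(current_time_s(),current_force(),current_opening(),current_eef_rot()); 
try: print(pinch_z)
except Exception as e: print(e)
E
```

```text
pics
scene [[471.7283341021932, 0.0, 323.3647493647351], [0.0, 471.7283341021932, 241.1395188592795], [0.0, 0.0, 1.0]] [[0.721, 0.6927, 0.0167], [0.4967, -0.4999, -0.7095], [-0.4831, 0.5199, -0.7045]] [-0.28286294 -0.23771219  1.24300019]
side [[605.840655827588, 0.0, 314.4281724477421], [0.0, 605.840655827588, 236.86487471013757], [0.0, 0.0, 1.0]] [[-0.9618, -0.2735, 0.007], [-0.1678, 0.5695, -0.8047], [0.2161, -0.7752, -0.5936]] [0.43980522 0.16174485 1.03210882]
wrist [[371.64829954431775, 0.0, 323.29988504881], [0.0, 371.64829954431775, 236.87486572308126], [0.0, 0.0, 1.0]] [[0.2911, -0.9567, -0.0008], [-0.9092, -0.2769, 0.3109], [-0.2977, -0.0897, -0.9504]] [-0.52458013 -0.04025454  0.38017088]
0.15 [-0.16684185  0.0833908   0.39280288] 0.08537615582190261 [-2.52254512e+00  1.87037360e+00  2.11269048e-03]
0.1547
```

View pics/scene0.png

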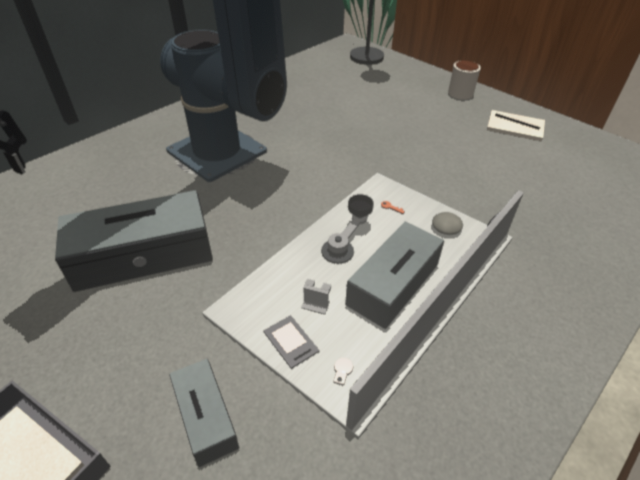

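View pics/side0.png

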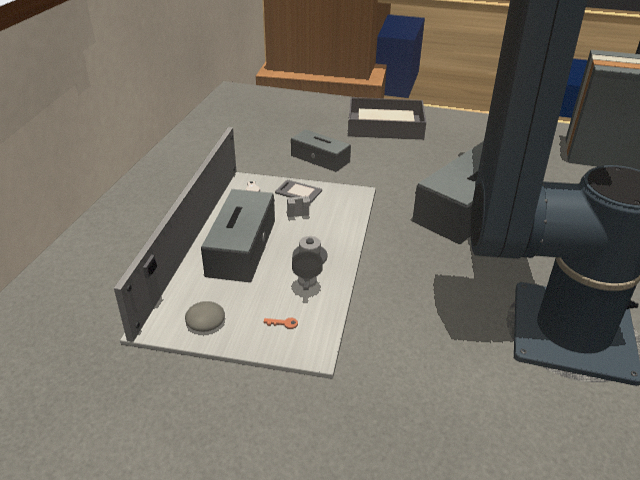

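View pics/wrist0.png

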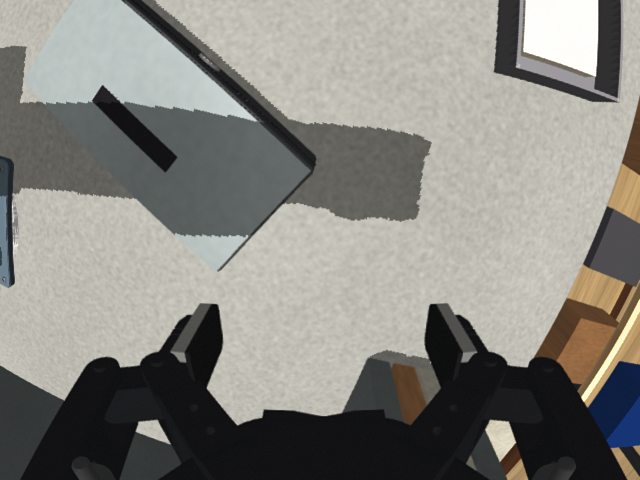

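The shelf holds the middle-sized box, and the larger and smaller look-alikes are off it. The lever points about +y and the clip is on the -y side. I'll zoom in for exact pixels.

Run:
```python
import cv2
a=cv2.imread("pics/scene0.png"); b=cv2.imread("pics/side0.png")
c=a[165:440,200:520]; cv2.imwrite("pics/scz.png",cv2.resize(c,None,fx=2.15,fy=2.15,interpolation=cv2.INTER_CUBIC))
c=a[185:325,280:450]; cv2.imwrite("pics/scz2.png",cv2.resize(c,None,fx=4,fy=4,interpolation=cv2.INTER_CUBIC))
c=b[120:380,110:380]; cv2.imwrite("pics/sdz.png",cv2.resize(c,None,fx=2.25,fy=2.25,interpolation=cv2.INTER_CUBIC))
c=b[170:310,190:340]; cv2.imwrite("pics/sdz2.png",cv2.resize(c,None,fx=4,fy=4,interpolation=cv2.INTER_CUBIC))
```

```text
(no output)
```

View pics/scz.png

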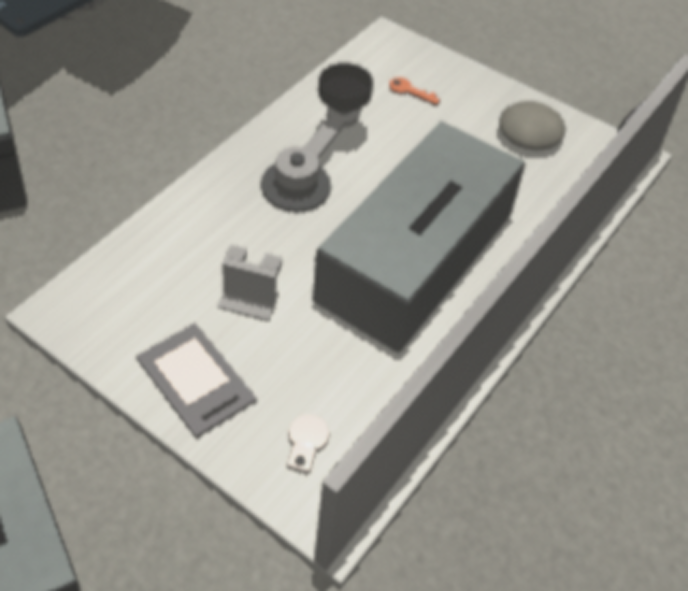

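View pics/scz2.png

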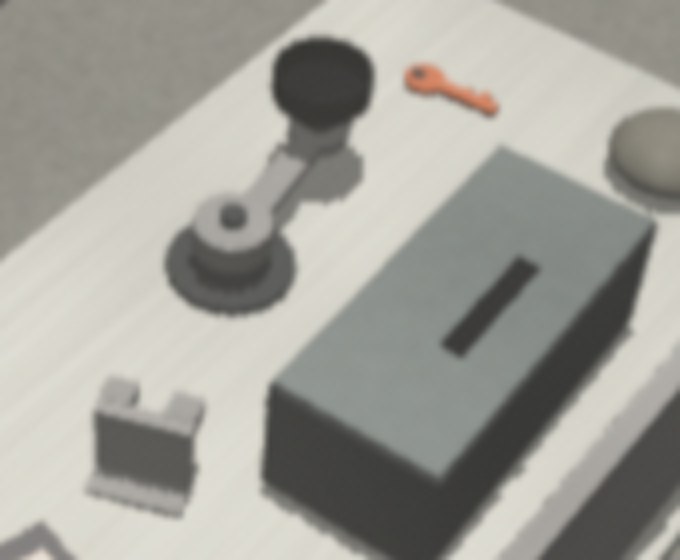

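View pics/sdz.png

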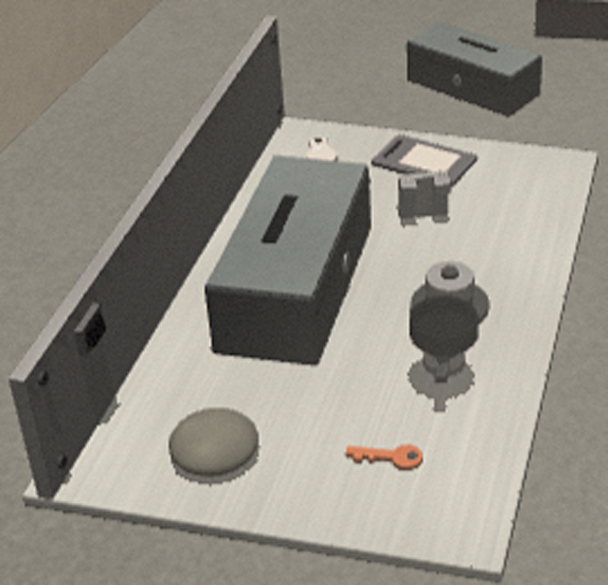

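View pics/sdz2.png

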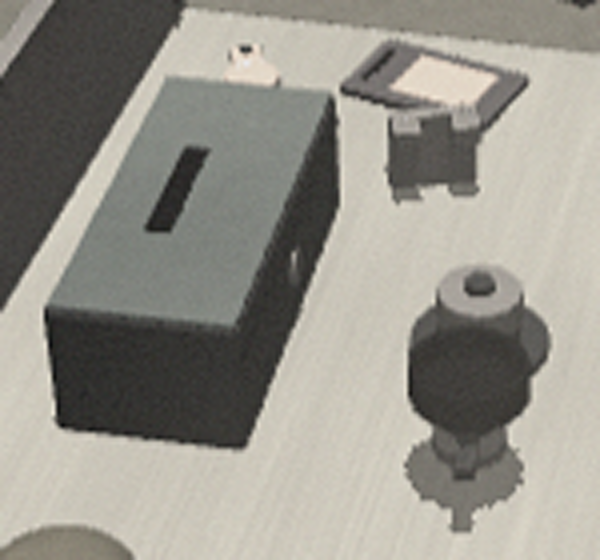

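```bash
cat > h.py <<'E'
import numpy as np, cv2
CAM={}
def setcam(n,d): CAM[n]=(np.array(d["camera_matrix"]),np.array(d["R"]),np.array(d["t"]))
setcam("scene",dict(camera_matrix=[[471.7283341021932,0,323.3647493647351],[0,471.7283341021932,241.1395188592795],[0,0,1]],R=None or [[0.721,0.6927,0.0167],[0.4967,-0.4999,-0.7095],[-0.4831,0.5199,-0.7045]],t=[-0.28286294,-0.23771219,1.24300019]))
setcam("side",dict(camera_matrix=[[605.840655827588,0,314.4281724477421],[0,605.840655827588,236.86487471013757],[0,0,1]],R=[[-0.9618,-0.2735,0.007],[-0.1678,0.5695,-0.8047],[0.2161,-0.7752,-0.5936]],t=[0.43980522,0.16174485,1.03210882]))
def proj(n,X):
    K,R,t=CAM[n]; c=np.atleast_2d(X)@R.T+t
    return (c/c[:,2:])[:,:2]@np.diag([K[0,0],K[1,1]])+K[:2,2]
def ray(n,uv,z):
    K,R,t=CAM[n]; d=R.T@np.linalg.inv(K)@np.array([uv[0],uv[1],1.]); C=-R.T@t
    return C+d*(z-C[2])/d[2]
def W(p,X):
    X=np.atleast_2d(X).astype(float); c,s=np.cos(p[2]),np.sin(p[2])
    return np.c_[p[0]+c*X[:,0]-s*X[:,1], p[1]+s*X[:,0]+c*X[:,1], X[:,2]+0.012]
def inv(p,P):
    P=np.atleast_2d(P); d=P[:,:2]-np.array(p[:2]); c,s=np.cos(p[2]),np.sin(p[2])
    return np.c_[c*d[:,0]+s*d[:,1],-s*d[:,0]+c*d[:,1],P[:,2]-0.012]
E
cat > fit.py <<'E'
from h import *
from scipy.optimize import least_squares
A=lambda u,v:(u/2.15+200,v/2.15+165)
B=lambda u,v:(u/2.25+110,v/2.25+120)
A2=lambda u,v:(u/4+280,v/4+185)
B2=lambda u,v:(u/4+190,v/4+170)
obs=[("scene",A(380,17),(-.095,.28,0)),("scene",A(8,318),(-.095,-.28,0)),("scene",A(340,578),(.247,-.28,0)),("scene",A(669,155),(.247,.28,0)),
("side",B(597,153),(-.095,-.28,0)),("side",B(503,570),(-.095,.28,0)),("side",B(25,497),(.247,.28,0)),("side",B(12,378),(.247,.28,.115)),("side",B(35,381),(.235,.28,.115)),("side",B(278,20),(.235,-.28,.115))]
f=lambda p:np.concatenate([proj(n,W(p,X))[0]-uv for n,uv,X in obs])
r=least_squares(f,[.45,0,0]); p=r.x; print("shelf",p); print(np.round(r.fun.reshape(-1,2),1).tolist())
np.save("shelf.npy",p)
# box : x,y,yaw of box_back in hub frame
top=[(-.09,.1),(0,.1),(0,-.1),(-.09,-.1)]
sc=[A2(500,148),A2(655,225),A2(440,478),A2(273,383)]
sd=[B2(240,325),B2(47,308),B2(165,80),B2(333,95)]
def bx(q):
    c,s=np.cos(q[2]),np.sin(q[2])
    X=[(q[0]+c*a-s*b,q[1]+s*a+c*b,.07) for a,b in top]
    P=W(p,X); return np.r_[(proj("scene",P)-sc).ravel(),(proj("side",P)-sd).ravel()]
r=least_squares(bx,[.17,0,0]); print("box",r.x,np.round(r.fun.reshape(-1,2),1).tolist()); np.save("box.npy",r.x)
# dish centre triang
def tri(a,b):
    g=lambda X:np.r_[proj("scene",X)[0]-a,proj("side",X)[0]-b]
    s=least_squares(g,[.4,0,.05]); return inv(p,s.x)[0],np.round(s.fun,1)
print("dish rim",tri(A2(323,78),B2(470,372)))
print("hubtop",tri(A2(233,215),B2(480,288)))
d=tri(A2(323,78),B2(470,372))[0]; print("lever",np.arctan2(d[1],d[0]),np.hypot(d[0],d[1]))
for n,u in [("L",A2(95,408)),("R",A2(197,435)),("gapL",A2(137,397)),("gapR",A2(168,402)),("Ltip",A2(105,380)),("Rtip",A2(204,402))]:
    q=inv(p,ray("scene",u,.057))[0]; print("sc",n,np.round(q,4),np.arctan2(q[1],q[0]),np.hypot(q[0],q[1]))
for n,u in [("Ltip",B2(393,133)),("Ltipr",B2(420,132)),("Rtipl",B2(455,127)),("Rtipr",B2(481,123)),("Lb",B2(390,113)),("Rb",B2(476,106))]:
    q=inv(p,ray("side",u,.057))[0]; print("sd",n,np.round(q,4),np.arctan2(q[1],q[0]),np.hypot(q[0],q[1]))
E
python3 fit.py
```

```text
shelf [ 0.48671249 -0.05703764  0.08618853]
[[-0.6, -0.6], [-2.4, 1.4], [-4.6, -0.7], [-4.1, -3.3], [-2.3, -1.0], [-1.4, 0.4], [4.6, 1.1], [-3.1, 0.9], [-5.9, 0.6], [-3.4, -1.1]]
box [0.17867208 0.00262806 0.03285055] [[-1.8, -1.4], [0.4, -1.1], [-0.5, 2.1], [-2.8, 0.6], [-0.8, 2.4], [-1.9, 1.4], [-1.2, -0.4], [-0.1, -0.2]]
dish rim (array([-0.01673751,  0.09449865,  0.06047638]), array([-1. , -0.4, -0.9,  0.3]))
hubtop (array([-0.00334473,  0.00283977,  0.03711082]), array([-0.7, -0.3, -0.6,  0.2]))
lever 1.7460972752797161 0.09596946620165328
sc L [ 0.0307 -0.141   0.045 ] -1.3566190984099231 0.1443062324026338
sc R [ 0.0755 -0.1239  0.045 ] -1.0237352925471774 0.14507583039131253
sc gapL [ 0.0411 -0.1241  0.045 ] -1.251182189899445 0.1306698543640544
sc gapR [ 0.0536 -0.1174  0.045 ] -1.1421218811790816 0.12906967535499286
sc Ltip [ 0.0235 -0.1256  0.045 ] -1.3861683695020097 0.12779019742833647
sc Rtip [ 0.0661 -0.107   0.045 ] -1.0174648694032054 0.1258100769837139
sd Ltip [ 0.0631 -0.1087  0.045 ] -1.0447742885042288 0.1257126324803483
sd Ltipr [ 0.0498 -0.1124  0.045 ] -1.1540549326217655 0.12292291595922919
sd Rtipl [ 0.0331 -0.1206  0.045 ] -1.302812828563992 0.12505667245359908
sd Rtipr [ 0.0207 -0.127   0.045 ] -1.408944596389289 0.12865833555998954
sd Lb [ 0.0689 -0.1268  0.045 ] -1.0733457086598266 0.14434082475766438
sd Rb [ 0.0265 -0.1424  0.045 ] -1.387072575751865 0.14483231100073082
```

```bash
cat > ov.py <<'E'
from h import *
import sys
p=np.load("shelf.npy"); q=np.load("box.npy")
def boxpts(q,h):
    c,s=np.cos(q[2]),np.sin(q[2]); return [(q[0]+c*a-s*b,q[1]+s*a+c*b,h) for a,b in [(-.09,.1),(0,.1),(0,-.1),(-.09,-.1)]]
def draw(n,img,crop,f,out,clip=-1.205,lev=None):
    x0,x1,y0,y1=crop
    I=cv2.resize(img[y0:y1,x0:x1],None,fx=f,fy=f,interpolation=cv2.INTER_CUBIC)
    def pl(X,col,cl=True):
        u=(proj(n,W(p,X))-[x0,y0]+.5)*f
        cv2.polylines(I,[np.round(u).astype(int)],cl,col,1,cv2.LINE_AA)
    pl([(-.095,.28,0),(-.095,-.28,0),(.247,-.28,0),(.247,.28,0)],(0,0,255))
    pl([(.235,.28,0),(.235,.28,.115),(.235,-.28,.115),(.235,-.28,0)],(0,255,0))
    pl([(.247,.28,.115),(.247,-.28,.115)],(0,255,0))
    pl(boxpts(q,.07),(255,0,0)); pl(boxpts(q,0),(255,0,0))
    t=np.linspace(0,6.28,40); pl([(.034*np.cos(a),.034*np.sin(a),0) for a in t],(0,255,255))
    c,s=np.cos(clip),np.sin(clip); R=lambda a,b,h:(c*a-s*b,s*a+c*b,h)
    for sg in (1,-1):
        pl([R(.124,sg*.008,.045),R(.139,sg*.008,.045),R(.139,sg*.023,.045),R(.124,sg*.023,.045)],(255,0,255))
    pl([R(.139,.023,0),R(.139,.023,.045),R(.139,-.023,.045),R(.139,-.023,0)],(255,0,255))
    if lev is not None:
        pl([(.095*np.cos(lev)+.027*np.cos(a),.095*np.sin(lev)+.027*np.sin(a),.0625) for a in t],(0,200,255))
    cv2.imwrite(out,I)
if __name__=="__main__":
    draw("scene",cv2.imread("pics/scene0.png"),(195,525,165,445),2.2,"pics/ovA.png",lev=1.71)
    draw("side",cv2.imread("pics/side0.png"),(110,390,120,385),2.25,"pics/ovB.png",lev=1.71)
E
python3 ov.py
```

```text
(no output)
```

View pics/ovA.png

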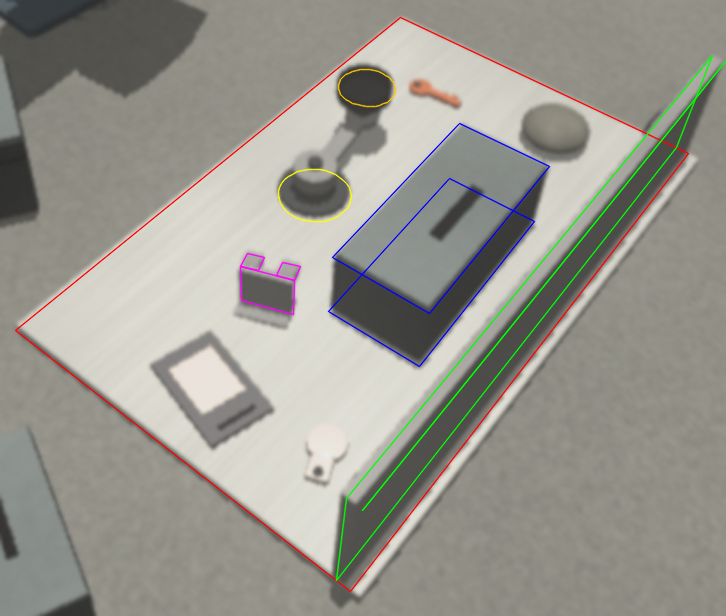

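View pics/ovB.png

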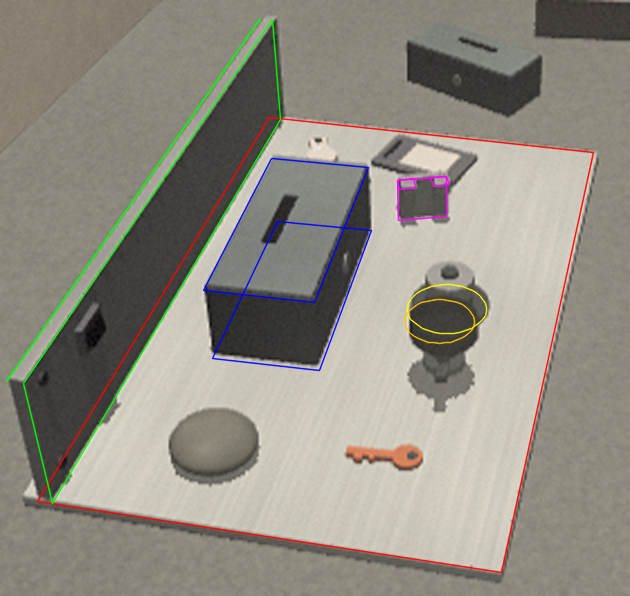

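Run:
```python
from rig import *
import numpy as np
from scipy.spatial.transform import Rotation as Ro
R=Ro.from_rotvec(current_eef_rot()).as_matrix(); p=np.array(current_tcp_pos())
d=get_image("wrist"); C=-np.array(d["R"]).T@np.array(d["t"])
print("cam in tool",R.T@(C-p)); print("cam axes in tool (rows)\n",np.round(np.array(d["R"])@R,3)); print("tool R\n",np.round(R,3))
s=np.load("shelf.npy"); 
for sg in (1,-1):
  # tool z down, tool y = sg * hub x
  c,sn=np.cos(s[2]),np.sin(s[2]); y=sg*np.array([c,sn,0]); z=np.array([0,0,-1.]); x=np.cross(y,z)
  rv=Ro.from_matrix(np.c_[x,y,z]).as_rotvec()
  for X in (0.0,.05,.145):
    P=s[:2]+X*np.array([c,sn]); print(sg,X,P,rv,[solve_ik([P[0],P[1],zz],rv) for zz in (.205,.35)])
```

```text
cam in tool [ 9.10422630e-05 -8.02182728e-02  3.02243773e-02]
cam axes in tool (rows)
 [[ 1.    -0.001 -0.001]
 [ 0.     0.95  -0.311]
 [ 0.001  0.311  0.95 ]]
tool R
 [[ 0.291 -0.957 -0.   ]
 [-0.957 -0.291  0.002]
 [-0.002 -0.    -1.   ]]
1 0.0 [ 0.48671249 -0.05703764] [2.12367729 2.31508081 0.        ] [array([-0.25360374,  0.01139513, -0.33905887,  1.22034232,  0.        ,
       -0.33979227]), array([-0.25360374, -0.0487227 , -0.1061108 ,  1.51340823,  0.        ,
       -0.33979227])]
1 0.05 [ 0.53652689 -0.05273355] [2.12367729 2.31508081 0.        ] [array([-0.22238583,  0.13639804, -0.20661969,  1.2277786 ,  0.        ,
       -0.30857436]), array([-0.22238583,  0.0788084 ,  0.02289619,  1.51488411,  0.        ,
       -0.30857436])]
1 0.145 [ 0.63117426 -0.04455577] [2.12367729 2.31508081 0.        ] [array([-0.17640276,  0.37061399,  0.07447541,  1.27465775,  0.        ,
       -0.26259129]), array([-0.17640276,  0.32770456,  0.31037346,  1.55346522,  0.        ,
       -0.26259129])]
-1 0.0 [ 0.48671249 -0.05703764] [ 2.31508081 -2.12367729  0.        ] [array([-0.25360374,  0.01139513, -0.33905887,  1.22034232,  0.        ,
        2.80180038]), array([-0.25360374, -0.0487227 , -0.1061108 ,  1.51340823,  0.        ,
        2.80180038])]
-1 0.05 [ 0.53652689 -0.05273355] [ 2.31508081 -2.12367729  0.        ] [array([-0.22238583,  0.13639804, -0.20661969,  1.2277786 ,  0.        ,
        2.8330183 ]), array([-0.22238583,  0.0788084 ,  0.02289619,  1.51488411,  0.        ,
        2.8330183 ])]
-1 0.145 [ 0.63117426 -0.04455577] [ 2.31508081 -2.12367729  0.        ] [array([-0.17640276,  0.37061399,  0.07447541,  1.27465775,  0.        ,
        2.87900137]), array([-0.17640276,  0.32770456,  0.31037346,  1.55346522,  0.        ,
        2.87900137])]
```

```bash
cat >> h.py <<'E'
from scipy.spatial.transform import Rotation as Ro
def orient(p,dyaw=0.):
    a=p[2]+dyaw; y=np.array([np.cos(a),np.sin(a),0]); z=np.array([0,0,-1.]); return Ro.from_matrix(np.c_[np.cross(y,z),y,z]).as_rotvec()
def fproj(d,X):
    K=np.array(d["camera_matrix"]); c=np.atleast_2d(X)@np.array(d["R"]).T+np.array(d["t"])
    r=np.hypot(c[:,0],c[:,1]); th=np.arctan2(r,c[:,2]); return K[:2,2]+K[0,0]*(th/r)[:,None]*c[:,:2]
E
python3 - <<'E'
from rig import *
from h import *
import pickle
p=np.load("shelf.npy")
P=W(p,[(-.12,0,0)])[0]
goto([P[0],P[1],.42],orient(p))
out={}
for n in ["wrist","scene","side"]:
    d=get_image(n); out[n]=d; cv2.imwrite(f"pics/{n}1.png",d["img"])
pickle.dump(out,open("im1.pkl","wb")); print(current_time_s(),current_tcp_pos())
I=out["wrist"]["img"];
E
```

```text
2.1167 [ 0.36723143 -0.06795202  0.41988933]
```

View pics/wrist1.png

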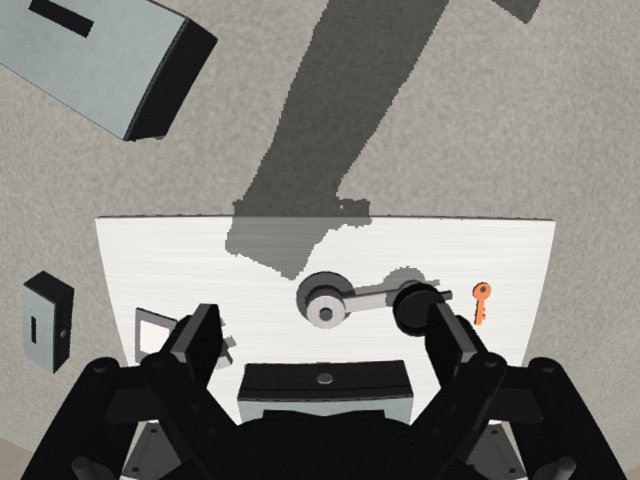

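The wrist picture shows the shelf near corners at (97,217) and (554,220), the hub at (325,298) and the dish at (418,310). I'll fit everything jointly, with small camera offsets left free.

Run:
```python
import cv2
w=cv2.imread("pics/wrist1.png"); cv2.imwrite("pics/w1z.png",cv2.resize(w[200:430,90:570],None,fx=1.66,fy=1.66,interpolation=cv2.INTER_CUBIC))
w=cv2.imread("pics/side1.png"); cv2.imwrite("pics/s1z.png",cv2.resize(w[310:385,110:240],None,fx=6,fy=6,interpolation=cv2.INTER_CUBIC))
```

```text
(no output)
```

View pics/w1z.png

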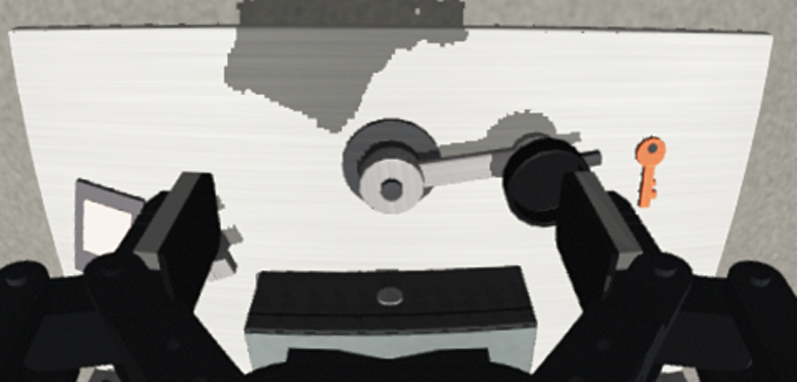

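View pics/s1z.png

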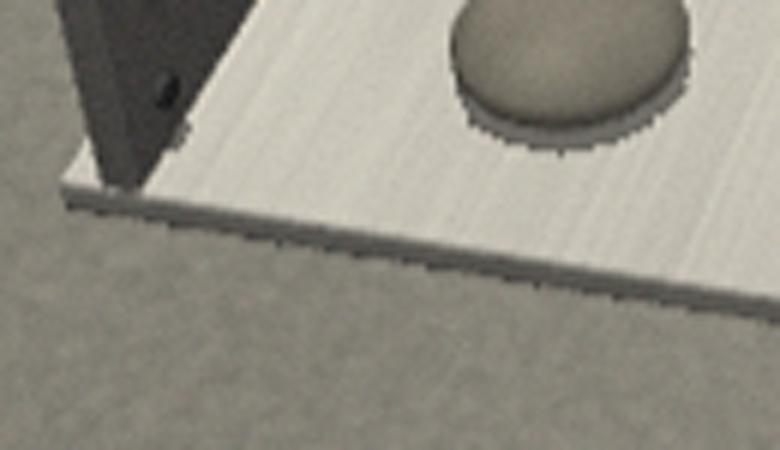

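```bash
cat > fit2.py <<'E'
from h import *
import pickle
from scipy.optimize import least_squares
im=pickle.load(open("im1.pkl","rb"))
for n in("scene","side"): setcam(n,im[n])
dw=im["wrist"]
A=lambda u,v:(u/2.15+200-.3,v/2.15+165-.3)
B=lambda u,v:(u/2.25+110-.3,v/2.25+120-.3)
S=lambda u,v:(u/6+110-.4,v/6+310-.4)
Wz=lambda u,v:(u/1.66+90,v/1.66+200)
# theta: hx,hy,yaw, near(-.095), panel .235, far .247, 3x2 px shifts
T0=np.array([.487,-.057,.086,-.095,.235,.247]+[0]*6)
def obs(T):
    n,pn,f=T[3:6]
    return [("scene",A(380,17),(n,.28,0)),("scene",A(8,318),(n,-.28,0)),("scene",A(338,584),(f,-.28,-.012)),("scene",A(671,158),(f,.28,-.012)),
    ("side",B(597,153),(n,-.28,0)),("side",B(503,570),(n,.28,0)),("side",S(63,182),(f,.28,0)),("side",S(143,190),(pn,.28,0)),
    ("side",B(36,381),(pn,.28,.115)),("side",B(277,20),(pn,-.28,.115)),
    ("wrist",Wz(9,31),(n,-.28,0)),("wrist",Wz(772,34),(n,.28,0)),
    ("wrist",Wz(391.5,166),(0,0,.004)),("scene",(337.7,251.2),(0,0,.004))]
def fun(T,full=False):
    out=[]
    for n,uv,X in obs(T):
        P=W(T[:3],X); k={"scene":6,"side":8,"wrist":10}[n]
        u=fproj(dw,P)[0] if n=="wrist" else proj(n,P)[0]
        out.append(u+T[k:k+2]-uv)
    return np.concatenate(out+[T[6:]/2])
r=least_squares(fun,T0,loss="soft_l1"); T=r.x
print(np.round(T,4)); print(np.round(fun(T)[:-6].reshape(-1,2),1).tolist())
np.save("T.npy",T); np.save("shelf.npy",T[:3])
E
python3 fit2.py
```

```text
[ 0.4848 -0.0558  0.0816 -0.0956  0.2318  0.256   1.0362 -0.2651  0.1376
 -1.0647  0.2021 -0.4669]
[[0.8, -1.0], [-1.6, -0.3], [0.4, 2.3], [-1.5, 1.1], [-0.3, -1.2], [-0.4, 0.6], [0.8, 0.3], [1.4, 1.2], [-3.7, 0.3], [0.2, -1.5], [-1.0, -0.0], [1.4, 0.2], [-0.1, -0.0], [0.5, -0.8]]
```

```bash
cat > push1.py <<'E'
from rig import *
from h import *
p=np.load("shelf.npy"); o=orient(p)
ex=np.array([np.cos(p[2]),np.sin(p[2]),0])
pos=lambda x,z: W(p,[(x,0.002,z-.012)])[0]
goto(pos(.045,.30),o); 
move_linear(pos(.045,.205),v=.15); pause(.1)
print(current_time_s(), current_force()); f0=np.array(current_force())
for x in np.arange(.050,.081,.004):
    move_linear(pos(x,.205),v=.04); f=np.array(current_force())-f0
    print(round(current_time_s(),2),round(x,3),np.round([f@ex,*f],1), round(float(current_wrist_torque()[2]),2))
    if -(f@ex)>2: break
d=get_image("scene"); cv2.imwrite("pics/scene2.png",d["img"])
d=get_image("wrist"); cv2.imwrite("pics/wrist2.png",d["img"])
d=get_image("side"); cv2.imwrite("pics/side2.png",d["img"])
E
python3 push1.py
```

```text
3.825 [-0.67027555 -0.52156465 -0.32130411]
4.1 0.05 [0.8 0.8 0.3 0.3] 0.04
4.35 0.054 [1.3 1.2 1.5 0.2] 0.05
4.6 0.058 [0.9 0.7 1.7 0.5] -0.0
4.85 0.062 [ 1.2  1.1  0.4 -0.9] -0.03
5.1 0.066 [1.6 1.6 1.2 0.3] 0.07
5.35 0.07 [ 0.1  0.   0.5 -0.8] -0.03
5.6 0.074 [ 0.7  0.7 -0.2  0.2] -0.02
5.85 0.078 [-0.  -0.1  1.3  1.3] 0.09
```

Run:
```python
import cv2
a=cv2.imread("pics/scene2.png")[165:345,270:470]; b=cv2.imread("pics/side2.png")[150:350,170:370]
cv2.imwrite("pics/m2.png",cv2.hconcat([cv2.resize(a,(400,360)),cv2.resize(b,(360,360))]))
```

```text
(no output)
```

View pics/m2.png

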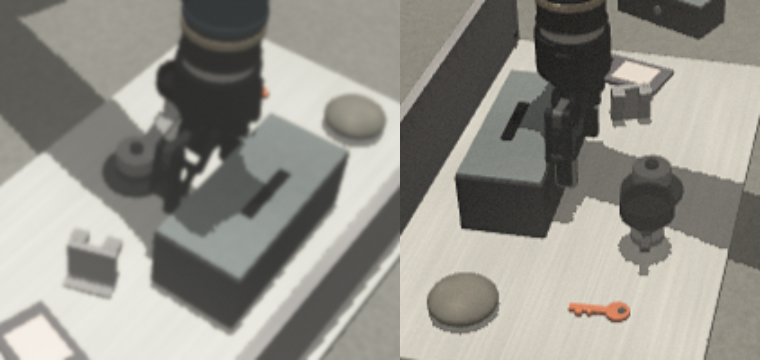

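View pics/wrist2.png

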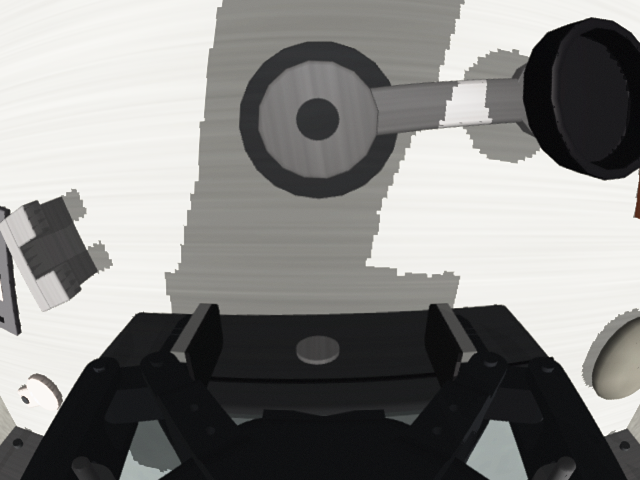

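Run:
```python
from rig import *
import pickle,cv2
d=get_image("wrist"); pickle.dump(d,open("w2.pkl","wb"))
cv2.imwrite("pics/w2z.png",cv2.resize(d["img"][170:330,0:130],None,fx=5,fy=5,interpolation=cv2.INTER_CUBIC)[:600])
cv2.imwrite("pics/w2z.png",cv2.resize(d["img"][185:320,0:130],None,fx=4.4,fy=4.4,interpolation=cv2.INTER_CUBIC))
```

```text
(no output)
```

View pics/w2z.png

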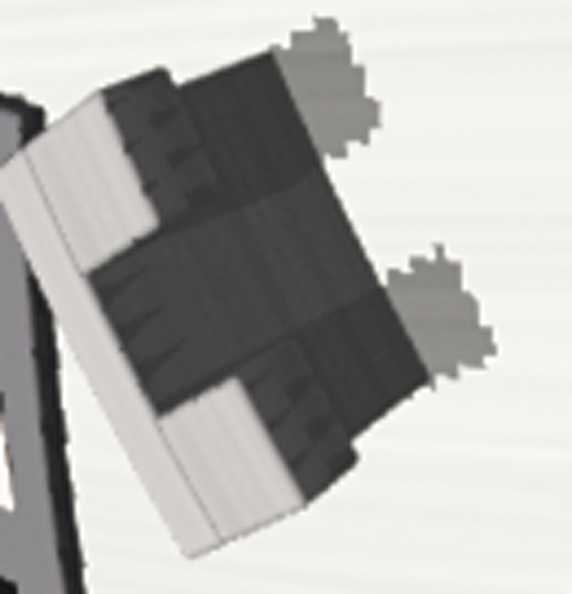

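```bash
cat > fit3.py <<'E'
from h import *
import pickle
from scipy.optimize import least_squares
d=pickle.load(open("w2.pkl","rb")); p=np.load("shelf.npy"); yaw=p[2]
Z=lambda u,v:np.array((u/4.4-.4,v/4.4+185-.4))
def obs(T):
    r0=T[3]; c,s=np.cos(T[2]),np.sin(T[2]); R=lambda a,b,h:(c*a-s*b,s*a+c*b,h)
    return [(Z(103,95),R(.124,-.023,.045)),(Z(158,220),R(.124,-.008,.045)),(Z(25,150),R(r0,-.023,.045)),(Z(88,272),R(r0,-.008,.045)),
     (Z(238,377),R(.124,.008,.045)),(Z(303,505),R(.124,.023,.045)),(Z(160,413),R(r0,.008,.045)),(Z(215,540),R(r0,.023,.045)),
     (Z(430,385),R(r0,.023,0)),(Z(272,52),R(r0,-.023,0)),
     (np.array((318.7,119.)),(0,0,T[4])),(np.array((318.2,119.)),(0,0,.037))]
f=lambda T:np.concatenate([fproj(d,W([T[0],T[1],yaw],X))[0]-u for u,X in obs(T)])
r=least_squares(f,[p[0],p[1],-1.2,.139,.004]); print(np.round(r.x,4)); print(np.round(r.fun.reshape(-1,2),1).tolist())
e=np.sqrt(np.diag(np.linalg.inv(r.jac.T@r.jac))*np.mean(r.fun**2)); print(e)
g=lambda T:np.r_[f(T[:5])]
np.save("clip.npy",r.x)
# dish: centre estimate
E
python3 fit3.py; python3 -c "
import numpy as np;print(np.load('shelf.npy'))"
```

```text
[ 0.4835 -0.0558 -1.1942  0.1393  0.0064]
[[-0.7, -2.2], [1.0, 1.2], [-0.5, -0.9], [-1.2, 1.5], [-0.5, -1.0], [1.4, 0.3], [-1.5, 1.2], [2.1, 1.2], [0.8, -1.4], [0.2, -1.1], [-0.1, 0.5], [-0.8, 0.2]]
[0.0002848  0.00028548 0.00260009 0.00042913 0.0395885 ]
[ 0.48480424 -0.05581808  0.08160432]
```

Clip angle is about -1.194 rad and the hub is at (0.484, -0.056). Next I push the box in slow steps, watching the force.

```bash
cat > push2.py <<'E'
from rig import *
from h import *
p0=np.load("shelf.npy"); o=orient(p0); p=p0
ex=np.array([np.cos(p[2]),np.sin(p[2]),0])
pos=lambda x,z: W(p,[(x,0.002,z-.012)])[0]
f0=np.array([-.2,0.2,0])
L=[]
def step(x,v):
    move_linear(pos(x,.205),v=v); f=np.array([np.array(current_force()) for _ in range(3)]).mean(0)-f0
    F=-(f@ex); L.append((round(current_time_s(),2),round(x,4),round(float(F),1),round(float(current_wrist_torque()[2]),2))); return F
stop=False
for x in np.arange(.082,.1221,.004):
    if step(x,.03)>12: stop=True;break
if not stop:
  while x<.150:
    x+=.001
    F=step(x,.02)
    if F>13: break
print(*L,sep="\n"); print(current_tcp_pos(),current_force())
E
python3 push2.py
```

```text
(6.33, np.float64(0.082), 4.9, 0.24)
(6.62, np.float64(0.086), 6.4, 0.12)
(6.9, np.float64(0.09), 6.7, 0.1)
(7.18, np.float64(0.094), 5.7, 0.02)
(7.47, np.float64(0.098), 6.3, -0.0)
(7.75, np.float64(0.102), 5.5, -0.01)
(8.03, np.float64(0.106), 7.4, -0.05)
(8.32, np.float64(0.11), 6.6, -0.0)
(8.6, np.float64(0.114), 6.9, 0.02)
(8.88, np.float64(0.118), 6.7, -0.04)
(9.17, np.float64(0.122), 5.3, -0.01)
(9.42, np.float64(0.123), 8.0, 0.02)
(9.67, np.float64(0.124), 7.9, 0.02)
(9.92, np.float64(0.125), 7.5, -0.02)
(10.17, np.float64(0.126), 7.8, -0.01)
(10.42, np.float64(0.127), 7.9, 0.0)
(10.67, np.float64(0.128), 7.5, -0.03)
(10.92, np.float64(0.129), 7.3, -0.0)
(11.17, np.float64(0.13), 7.4, -0.05)
(11.42, np.float64(0.131), 7.9, -0.01)
(11.67, np.float64(0.132), 8.4, -0.06)
(11.92, np.float64(0.133), 8.2, 0.0)
(12.17, np.float64(0.134), 7.0, -0.03)
(12.42, np.float64(0.135), 8.9, -0.04)
(12.67, np.float64(0.136), 11.8, -0.08)
(12.92, np.float64(0.137), 13.8, -0.06)
[ 0.61769921 -0.04297601  0.20465544] [-13.98054755  -0.88964517   8.66873577]
```

```bash
cat > push3.py <<'E'
from rig import *
from h import *
p=np.load("shelf.npy")
ex=np.array([np.cos(p[2]),np.sin(p[2]),0])
pos=lambda x,z: W(p,[(x,0.002,z-.012)])[0]
f0=np.array([-.2,0.2,0])
x=.137
while x<.143:
    x+=.0007
    move_linear(pos(x,.205),v=.02); f=np.array([np.array(current_force()) for _ in range(3)]).mean(0)-f0
    F=-(f@ex); print(round(current_time_s(),2),round(x,4),round(float(F),1),round(float(current_wrist_torque()[2]),2),np.round(inv(p,current_tcp_pos())[0],4))
    if F>18: break
for n in ("scene","side","wrist"):
    cv2.imwrite(f"pics/{n}3.png",get_image(n)["img"])
E
python3 push3.py
python3 - <<'E'
import cv2
a=cv2.imread("pics/scene3.png")[180:380,300:530]; b=cv2.imread("pics/side3.png")[130:330,140:360]
cv2.imwrite("pics/m3.png",cv2.hconcat([cv2.resize(a,(400,360),interpolation=cv2.INTER_CUBIC),cv2.resize(b,(396,360),interpolation=cv2.INTER_CUBIC)]))
E
```

```text
13.17 0.1377 16.2 -0.15 [0.1337 0.002  0.1926]
13.42 0.1384 17.3 -0.19 [0.134  0.0021 0.1927]
13.67 0.1391 19.1 -0.18 [0.1342 0.002  0.1927]
```

View pics/m3.png

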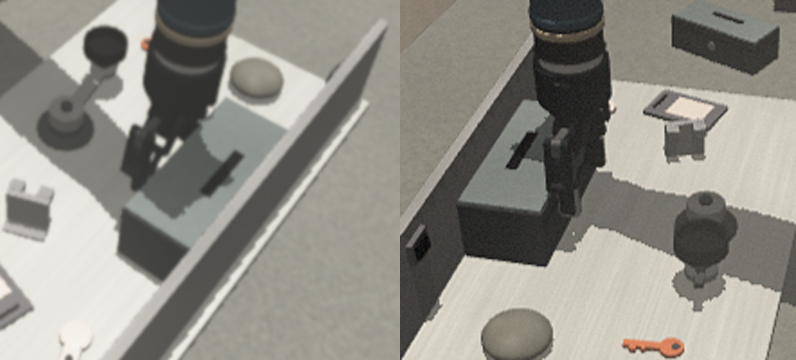

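View pics/wrist3.png

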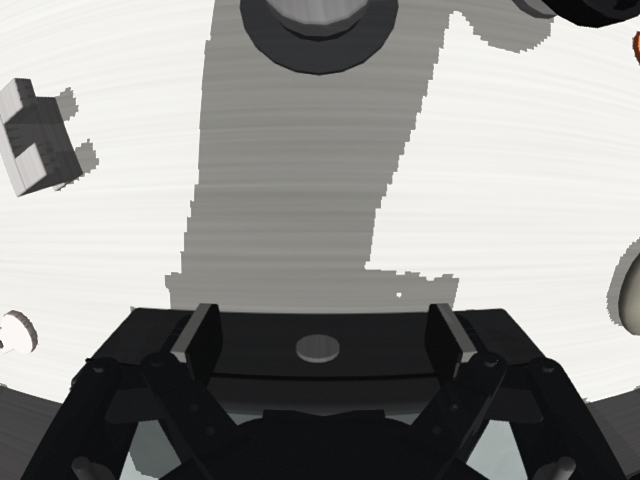

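Advance has stalled and the force rose to 19 N, so the box is seated against the panel. I'll back off slowly, close the gripper, and look again.

```bash
cat > ret.py <<'E'
from rig import *
from h import *
import pickle
p=np.load("shelf.npy"); p[0]=.484; np.save("shelf.npy",p)
o=orient(p)
pos=lambda x,y,z: W(p,[(x,y,z-.012)])[0]
move_linear(pos(.132,.002,.205),v=.03)
move_linear(pos(.105,.002,.205),v=.08)
move_linear(pos(.105,.002,.30),v=.2)
gripper_close(30)
goto(pos(.03,.06,.36),o)
print(current_time_s(),current_force(),current_opening())
out={}
for n in ("scene","side","wrist"):
    d=get_image(n); out[n]=d; cv2.imwrite(f"pics/{n}4.png",d["img"])
pickle.dump(out,open("im4.pkl","wb"))
a=out["scene"]["img"][180:440,290:530]; b=out["side"]["img"][130:370,110:350]
cv2.imwrite("pics/m4.png",cv2.hconcat([cv2.resize(a,(400,433),interpolation=cv2.INTER_CUBIC),cv2.resize(b,(400,433),interpolation=cv2.INTER_CUBIC)]))
E
python3 ret.py
```

```text
16.6333 [ 0.5645944  -0.312463   -0.22270571] -0.00010484843069329026
```

View pics/m4.png

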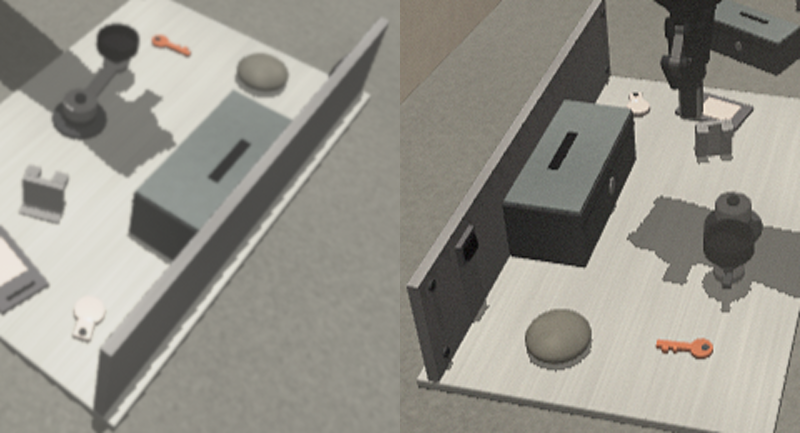

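View pics/wrist4.png

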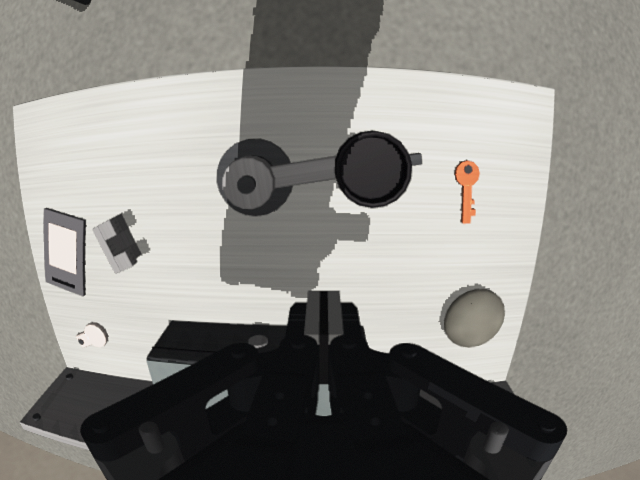

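```bash
cat > fit4.py <<'E'
from h import *
import pickle
from scipy.optimize import least_squares
im=pickle.load(open("im4.pkl","rb")); d=im["wrist"]; p=np.load("shelf.npy")
for n in("scene","side"): setcam(n,im[n])
U=lambda T,r,h:W([T[0],T[1],p[2]],[(r*np.cos(T[2]),r*np.sin(T[2]),h)])
f=lambda T:np.r_[fproj(d,U(T,.095,T[3]))[0]-[373,169.3],(fproj(d,U(T,.136,.0365))[0]-[421,158.5]),fproj(d,U(T,0,.037))[0]-[246.5,184.5],fproj(d,U(T,0,.006))[0]-[254,177.5]]
r=least_squares(f,[p[0],p[1],1.73,.065]); print(r.x,np.round(r.fun,1))
np.save("lev.npy",r.x)
# reproject final flush box
a=cv2.imread("pics/side4.png"); s=cv2.resize(a[180:290,165:250],None,fx=6,fy=6,interpolation=cv2.INTER_CUBIC)[:600]
b=cv2.imread("pics/scene4.png"); t=cv2.resize(b[230:330,360:475],None,fx=3.5,fy=3.5,interpolation=cv2.INTER_CUBIC)
cv2.imwrite("pics/z4s.png",s)
E
python3 fit4.py
```

```text
[ 0.48341894 -0.05584561  1.72201746  0.06061918] [ 0.  -0.  -0.   0.   0.1 -0.4 -0.1  0.4]
```

View pics/z4s.png

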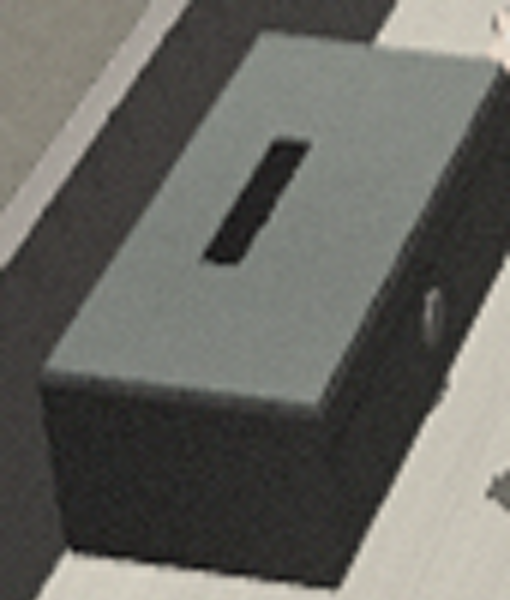

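The box back is flush with the panel in the side view. The lever is at 1.722 rad. Next I find the dish floor by touch.

```bash
cat > touch.py <<'E'
from rig import *
from h import *
p=np.load("shelf.npy"); p[0]=.4835; p[1]=-.0558; np.save("shelf.npy",p); o=orient(p)
pol=lambda a,z: W(p,[(.095*np.cos(a),.095*np.sin(a),z-.012)])[0]
a=1.722
goto(pol(a,.275),o); move_linear(pol(a,.255),v=.1); pause(.15)
f0=np.array([np.array(current_force()) for _ in range(4)]).mean(0); print(current_time_s(),f0)
z=.2495
while z>.215:
    z-=.0015
    move_linear(pol(a,z),v=.03); f=np.array([np.array(current_force()) for _ in range(4)]).mean(0)-f0
    print(round(current_time_s(),2),round(z,4),np.round(f,1),np.round(current_tcp_pos(),4))
    if f[2]>3.: break
np.save("f0.npy",f0)
cv2.imwrite("pics/wrist5.png",get_image("wrist")["img"])
E
python3 touch.py
```

```text
17.775 [-0.47717853 -0.52533472  0.03917543]
18.16 0.248 [1.2 0.5 0.7] [0.4613 0.0367 0.2476]
18.41 0.2465 [0.5 0.9 0.3] [0.4615 0.0367 0.2464]
18.66 0.245 [ 0.4 -0.3  0.3] [0.4615 0.0366 0.2449]
18.91 0.2435 [ 0.8  1.  -0.4] [0.4615 0.0366 0.2434]
19.16 0.242 [0.3 1.1 0.2] [0.4615 0.0366 0.2419]
19.41 0.2405 [1.  0.7 0.3] [0.4615 0.0367 0.2404]
19.66 0.239 [ 0.8  0.2 -0.6] [0.4615 0.0366 0.2389]
19.91 0.2375 [ 1.3  0.9 -0.6] [0.4618 0.0366 0.2377]
20.16 0.236 [0.4 0.7 2.9] [0.4618 0.0366 0.2365]
20.41 0.2345 [-1.1  1.5  4.2] [0.4618 0.0366 0.2348]
```

View pics/wrist5.png

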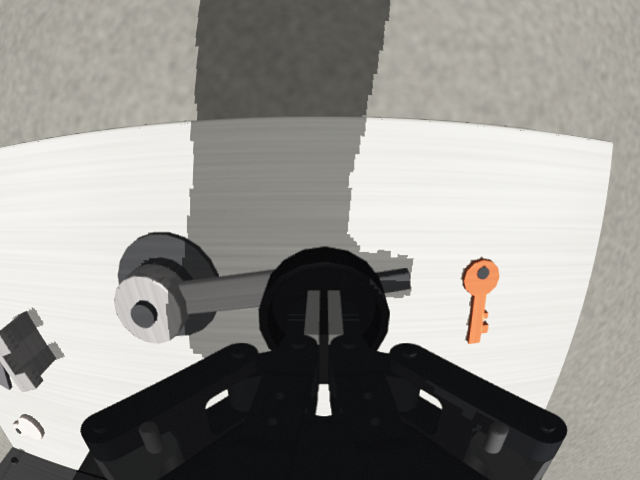

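```bash
cat > press.py <<'E'
from rig import *
from h import *
p=np.load("shelf.npy"); f0=np.load("f0.npy")
pol=lambda a,z: W(p,[(.095*np.cos(a),.095*np.sin(a),z-.012)])[0]
a=1.722
for z in (.231,.228,.2265,.2255):
    move_linear(pol(a,z),v=.04); pause(.1); f=np.array([np.array(current_force()) for _ in range(4)]).mean(0)-f0
    print(round(current_time_s(),2),round(z,4),np.round(f,1),np.round(current_tcp_pos(),4))
    if f[2]>9.3: break
E
python3 press.py
```

```text
20.81 0.231 [-0.6  1.1  5.3] [0.4619 0.0366 0.2316]
21.16 0.228 [-0.4  1.   7.8] [0.462  0.0367 0.229 ]
21.51 0.2265 [-0.6  1.   7.9] [0.4621 0.0367 0.2277]
21.86 0.2255 [-0.2  1.3  8.1] [0.4621 0.0367 0.2268]
```

```bash
cat > sweep.py <<'E'
from rig import *
from h import *
p=np.load("shelf.npy"); f0=np.load("f0.npy")
pol=lambda a,z: W(p,[(.095*np.cos(a),.095*np.sin(a),z-.012)])[0]
zc=.2248; zt=.2262
def state(a):
    f=np.array([np.array(current_force()) for _ in range(3)]).mean(0)-f0
    c,s=np.cos(a+p[2]),np.sin(a+p[2]); q=np.array(current_tcp_pos()); h=inv(p,q)[0]
    return f@[c,s,0], f@[-s,c,0], f[2], q[2], np.hypot(h[0],h[1]), np.arctan2(h[1],h[0])
def sweep(a0,a1,da=.14,v=.07):
    global zc
    n=int(np.ceil(abs(a1-a0)/da))
    for a in np.linspace(a0,a1,n+1)[1:]:
        move_linear(pol(a,zc),v=v); st=state(a)
        print(round(current_time_s(),2),"a %.3f Fr %.1f Ft %.1f Fz %.1f z %.4f r %.4f aa %.3f zc %.4f"%(a,*st,zc))
        if abs(st[1])>12 or abs(st[0])>14 or st[2]>20: print("ABORT"); return False
        zc+=np.clip(.6*(zt-st[3]),-.0006,.0006)
    return True
if __name__=="__main__":
    sweep(1.722,-.62)
    cv2.imwrite("pics/wrist6.png",get_image("wrist")["img"]); cv2.imwrite("pics/scene6.png",get_image("scene")["img"]); cv2.imwrite("pics/side6.png",get_image("side")["img"])
    np.save("zc.npy",zc)
E
python3 sweep.py
```

```text
22.19 a 1.584 Fr 1.1 Ft -0.7 Fz 7.8 z 0.2265 r 0.0949 aa 1.571 zc 0.2248
22.52 a 1.446 Fr 0.8 Ft -0.6 Fz 8.2 z 0.2264 r 0.0949 aa 1.432 zc 0.2246
22.86 a 1.309 Fr -0.3 Ft -1.5 Fz 9.0 z 0.2263 r 0.0950 aa 1.293 zc 0.2245
23.19 a 1.171 Fr -0.1 Ft -0.4 Fz 9.9 z 0.2262 r 0.0951 aa 1.156 zc 0.2244
23.52 a 1.033 Fr -0.0 Ft -2.0 Fz 8.4 z 0.2262 r 0.0951 aa 1.018 zc 0.2244
23.86 a 0.895 Fr -0.4 Ft -0.7 Fz 9.1 z 0.2262 r 0.0952 aa 0.881 zc 0.2244
24.19 a 0.758 Fr 1.0 Ft -0.8 Fz 8.0 z 0.2262 r 0.0953 aa 0.744 zc 0.2244
24.52 a 0.620 Fr -0.6 Ft -0.5 Fz 9.4 z 0.2262 r 0.0954 aa 0.607 zc 0.2244
24.86 a 0.482 Fr 0.7 Ft -1.3 Fz 8.1 z 0.2262 r 0.0955 aa 0.470 zc 0.2244
25.19 a 0.344 Fr -0.1 Ft -0.1 Fz 9.5 z 0.2262 r 0.0955 aa 0.334 zc 0.2244
25.52 a 0.207 Fr -0.7 Ft -0.7 Fz 8.7 z 0.2260 r 0.0953 aa 0.198 zc 0.2244
25.86 a 0.069 Fr -2.9 Ft -0.7 Fz 8.8 z 0.2259 r 0.0951 aa 0.061 zc 0.2245
26.19 a -0.069 Fr -1.7 Ft -0.8 Fz 8.2 z 0.2260 r 0.0950 aa -0.076 zc 0.2246
26.52 a -0.207 Fr -0.7 Ft -0.3 Fz 8.8 z 0.2262 r 0.0951 aa -0.212 zc 0.2248
26.86 a -0.344 Fr -1.2 Ft -0.5 Fz 8.9 z 0.2263 r 0.0953 aa -0.350 zc 0.2248
27.19 a -0.482 Fr -1.0 Ft 0.3 Fz 7.8 z 0.2263 r 0.0955 aa -0.487 zc 0.2247
27.52 a -0.620 Fr -1.6 Ft 0.0 Fz 8.8 z 0.2261 r 0.0952 aa -0.622 zc 0.2247
```

View pics/wrist6.png

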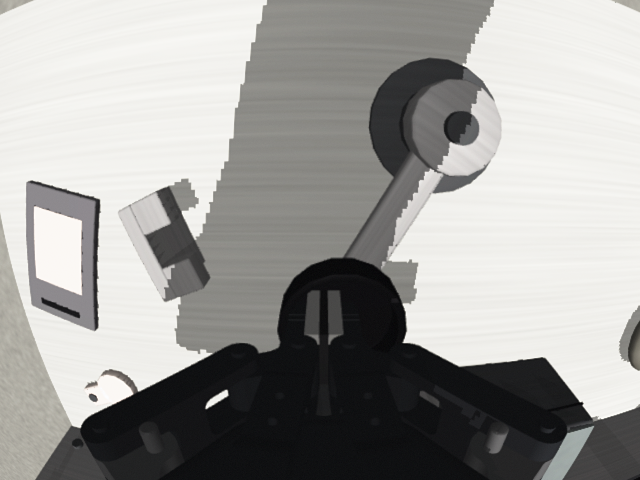

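View pics/scene6.png

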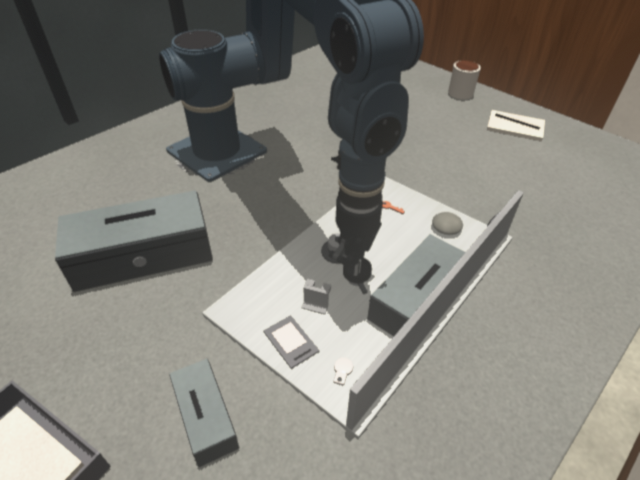

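The lever swung past the box with under 3 N sideways. The wrist picture has the dish centre at column ~343 against fingers at 325, so the lever lags the tip. I'll go on in part and measure the angle from the image.

```bash
cat > sw2.py <<'E'
import sys
from sweep import *
import sweep as S, pickle
S.zc=float(np.load("zc.npy")); a0,a1,k=float(sys.argv[1]),float(sys.argv[2]),sys.argv[3]
S.sweep(a0,a1,da=.1,v=.05); np.save("zc.npy",S.zc)
d=get_image("wrist"); pickle.dump(d,open("wl.pkl","wb")); cv2.imwrite(f"pics/wrist{k}.png",d["img"])
E
python3 sw2.py -.62 -1.05 7
```

```text
27.99 a -0.706 Fr -2.5 Ft 1.5 Fz 9.2 z 0.2262 r 0.0951 aa -0.704 zc 0.2247
28.31 a -0.792 Fr -3.1 Ft 1.5 Fz 8.9 z 0.2261 r 0.0949 aa -0.789 zc 0.2247
28.62 a -0.878 Fr -2.1 Ft 0.7 Fz 8.9 z 0.2261 r 0.0948 aa -0.875 zc 0.2248
28.94 a -0.964 Fr -3.1 Ft -0.2 Fz 8.3 z 0.2262 r 0.0948 aa -0.961 zc 0.2249
29.26 a -1.050 Fr -3.7 Ft 0.1 Fz 7.9 z 0.2262 r 0.0948 aa -1.047 zc 0.2249
```

View pics/wrist7.png

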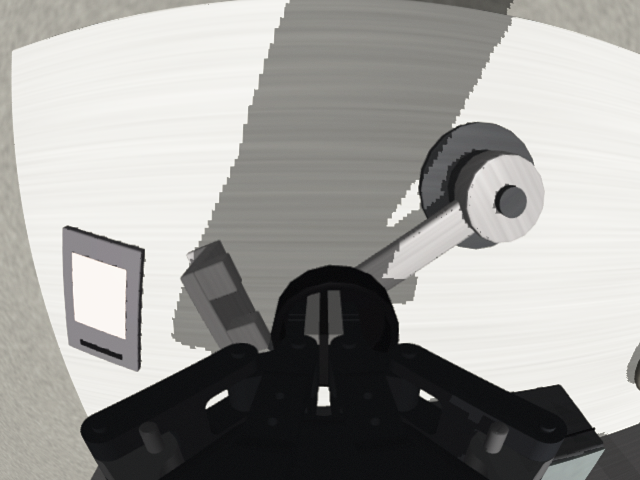

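```bash
cat > ang.py <<'E'
import sys,pickle
from h import *
from scipy.optimize import least_squares
d=pickle.load(open("wl.pkl","rb")); p=np.load("shelf.npy")
l,r,t,hx,hy=map(float,sys.argv[1:6]); H=float(sys.argv[7]) if len(sys.argv)>7 else .0545
th=np.linspace(0,2*np.pi,180)
def circ(T,h=None):
    q=[p[0]+T[1],p[1]+T[2],p[2]]
    return fproj(d,W(q,np.c_[.095*np.cos(T[0])+.027*np.cos(th),.095*np.sin(T[0])+.027*np.sin(th),np.full(180,H if h is None else h)]))
def f(T):
    u=circ(T); q=[p[0]+T[1],p[1]+T[2],p[2]]; hc=fproj(d,W(q,[(0,0,.037)]))[0]
    return np.r_[u[:,0].min()-l,u[:,0].max()-r,u[:,1].min()-t,hc-[hx,hy],T[1:]*500]
s=least_squares(f,[-1.,0,0],diff_step=1e-4); print(np.round(s.x,4),np.round(s.fun,2))
T=s.x; I=d["img"].copy(); q=[p[0]+T[1],p[1]+T[2],p[2]]
cl=np.load("clip.npy")[2]
def pl(u,c,cl=True): cv2.polylines(I,[np.round(u*4).astype(int)],cl,c,1,cv2.LINE_AA,2)
pl(circ(T),(0,255,255)); c,s_=np.cos(T[0]),np.sin(T[0]); R=lambda a,b,h,c=c,s=s_:(c*a-s*b,s*a+c*b,h)
pl(fproj(d,W(q,[R(0,0,.037),R(.136,0,.026)])),(0,255,0),False)
pl(fproj(d,W(q,[R(.12,.0045,.0295),R(.136,.0045,.0295),R(.136,-.0045,.0295),R(.12,-.0045,.0295)])),(0,0,255))
c,s_=np.cos(cl),np.sin(cl)
for sg in(1,-1): pl(fproj(d,W(q,[R(a,sg*b,.045,c,s_) for a,b in[(.124,.008),(.139,.008),(.139,.023),(.124,.023)]])),(255,0,255))
cv2.imwrite(sys.argv[6],I)
E
python3 ang.py 273 398 264.5 511 201 pics/a7.png
```

```text
[-1.0067 -0.0011  0.0026] [-4.94  1.75  2.51  3.87 -1.69 -0.54  1.3 ]
```

View pics/a7.png

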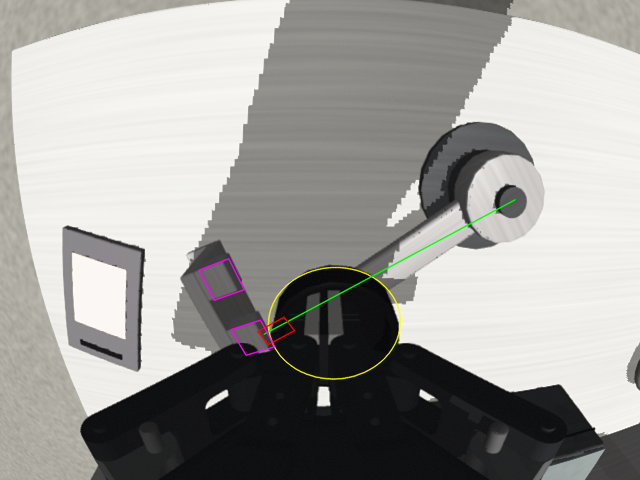

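Run:
```python
import cv2
a=cv2.imread("pics/a7.png"); b=cv2.imread("pics/wrist7.png")
cv2.imwrite("pics/a7z.png",cv2.vconcat([cv2.resize(x[220:370,160:360],None,fx=3,fy=3,interpolation=cv2.INTER_CUBIC)[:300 if 0 else 450] for x in (b,)]))
cv2.imwrite("pics/a7y.png",cv2.resize(a[180:380,160:460],None,fx=2.6,fy=2.6,interpolation=cv2.INTER_CUBIC))
```

```text
(no output)
```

View pics/a7z.png

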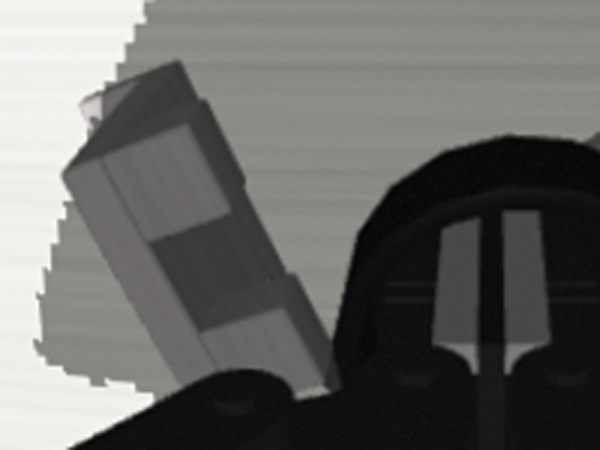

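View pics/a7y.png

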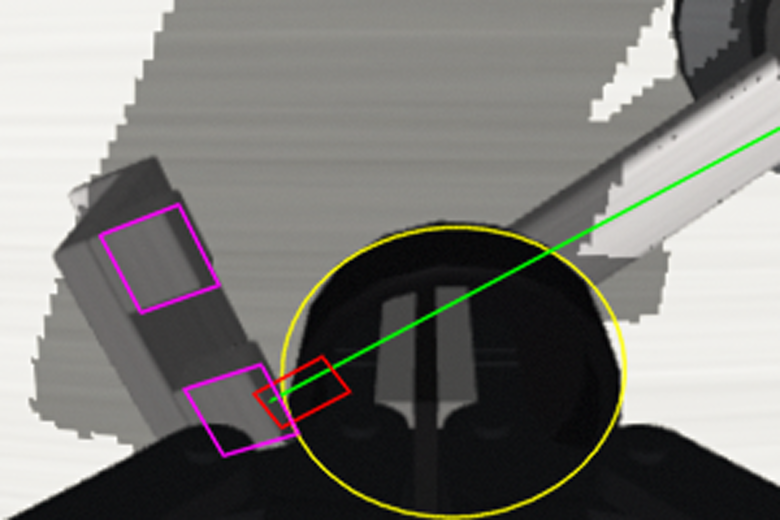

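```bash
cat > ang2.py <<'E'
import pickle
from h import *
from scipy.optimize import least_squares
def arm(d,pts,hubtop,dishcol,H=.056,p=np.load("shelf.npy"),verbose=True):
    # pts: two image points on arm midline
    def f(T):
        a,ha,dx,dy=T; q=[p[0]+dx,p[1]+dy,p[2]]; P=lambda r,h:fproj(d,W(q,[(r*np.cos(a),r*np.sin(a),h)]))[0]
        u,v=P(.03,ha),P(.07,ha); n=np.array([u[1]-v[1],v[0]-u[0]]); n/=np.linalg.norm(n)
        return np.r_[[(np.array(x)-u)@n for x in pts],(P(0,.037)-hubtop)/1,(P(.095,H)[0]-dishcol),dx*500,dy*500,(ha-.03)*100]
    s=least_squares(f,[-1.,.03,0,0]); print(np.round(s.x,4),np.round(s.fun,2)); return s.x
if __name__=="__main__":
    d=pickle.load(open("wl.pkl","rb")); Z=lambda u,v:(u/2.6+160,v/2.6+180)
    print("hub nominal",fproj(d,W(np.load("shelf.npy"),[(0,0,.037),(0,0,.006)])))
    arm(d,[Z(780,116),Z(600,228.5)],[511,201],335.5)
E
python3 ang2.py
```

```text
hub nominal [[509.57491007 200.99910783]
 [482.40187219 187.61095734]]
[-9.646e-01  2.640e-02 -1.000e-04  9.000e-04] [-0.52  0.57  0.28  0.01 -0.34 -0.05  0.44 -0.36]
```

Refitting the lever arm's midline gives -0.965 rad, with residuals under 0.6 px. I need 0.229 rad more.

```bash
python3 sw2.py -1.05 -1.26 8
python3 - <<'E'
import cv2
b=cv2.imread("pics/wrist8.png")
cv2.imwrite("pics/a8y.png",cv2.resize(b[180:380,180:560],None,fx=2.1,fy=2.1,interpolation=cv2.INTER_CUBIC))
E
```

```text
29.59 a -1.120 Fr -2.0 Ft 0.9 Fz 8.4 z 0.2263 r 0.0949 aa -1.116 zc 0.2249
29.88 a -1.190 Fr -1.9 Ft 1.4 Fz 8.4 z 0.2263 r 0.0950 aa -1.186 zc 0.2248
30.16 a -1.260 Fr -2.2 Ft 1.2 Fz 9.0 z 0.2263 r 0.0950 aa -1.255 zc 0.2247
```

View pics/a8y.png

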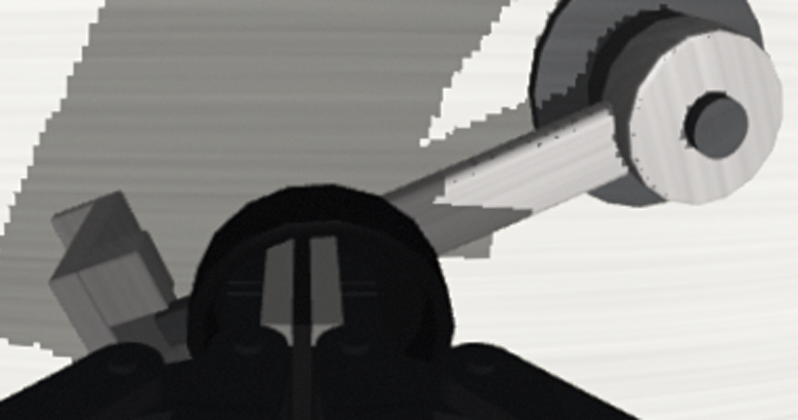

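Run:
```python
from ang2 import *
d=pickle.load(open("wl.pkl","rb")); Z=lambda u,v:(u/2.1+180,v/2.1+180)
p=np.load("shelf.npy"); print(fproj(d,W(p,[(0,0,.037)])),Z(717,124))
T=arm(d,[Z(610,137),Z(440,214.5)],Z(717,124),332.6)
# overlay clip and lever w/ nominal hub
I=d["img"].copy()
def pl(u,c,cl=True): cv2.polylines(I,[np.round(u*4).astype(int)],cl,c,1,cv2.LINE_AA,2)
def R(t): return lambda a,b,h:(np.cos(t)*a-np.sin(t)*b,np.sin(t)*a+np.cos(t)*b,h)
q=R(T[0]); pl(fproj(d,W(p,[q(.03,0,T[1]),q(.12,0,T[1])])),(0,255,0),False)
pl(fproj(d,W(p,[q(.12,.0045,.0295),q(.136,.0045,.0295),q(.136,-.0045,.0295),q(.12,-.0045,.0295)])),(0,0,255))
th=np.linspace(0,6.3,90); pl(fproj(d,W(p,[(.095*np.cos(T[0])+.027*np.cos(a),.095*np.sin(T[0])+.027*np.sin(a),.056) for a in th])),(0,255,255))
q=R(np.load("clip.npy")[2])
for sg in(1,-1): pl(fproj(d,W(p,[q(a,sg*b,.045) for a,b in[(.124,.008),(.139,.008),(.139,.023),(.124,.023)]])),(255,0,255))
cv2.imwrite("pics/a8o.png",cv2.resize(I[180:380,180:560],None,fx=2.1,fy=2.1,interpolation=cv2.INTER_CUBIC))
```

```text
[[519.86825052 239.19759248]] (521.4285714285713, 239.04761904761904)
[-1.1449e+00  2.2100e-02 -2.0000e-04  2.0000e-04] [ 1.   -0.91 -1.06 -0.22  0.75 -0.1   0.12 -0.79]
```

View pics/a8o.png

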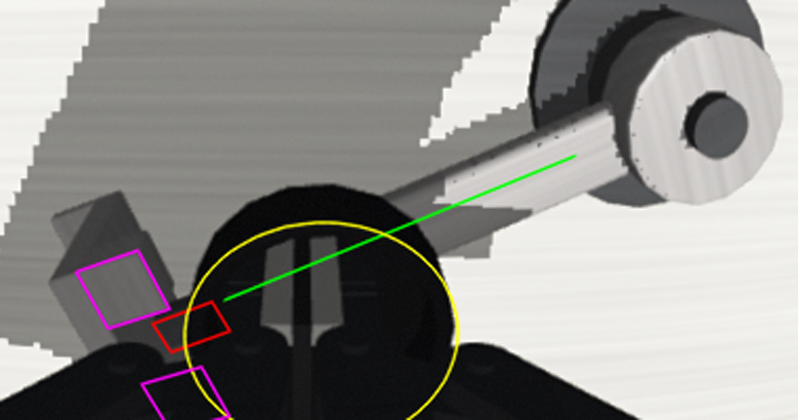

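Run:
```python
import cv2,numpy as np
b=cv2.imread("pics/wrist8.png")[260:365,195:300].astype(float)
b=np.clip(255*(b/160)**.6,0,255).astype('uint8')
cv2.imwrite("pics/a8t.png",cv2.resize(b,None,fx=5.6,fy=5.6,interpolation=cv2.INTER_CUBIC))
```

```text
(no output)
```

View pics/a8t.png

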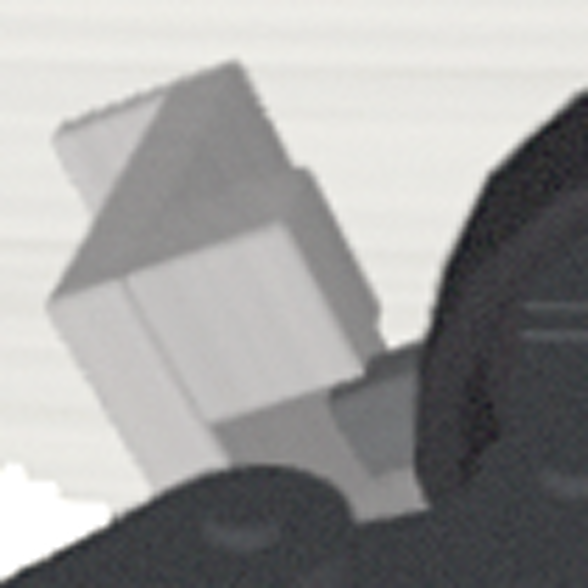

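```bash
cat > tooth.py <<'E'
import pickle
from h import *
from scipy.optimize import least_squares
p=np.load("shelf.npy")
def loc(d,uv,h):
    f=lambda x:fproj(d,W(p,[(x[0],x[1],h)]))[0]-uv
    x=least_squares(f,[.05,-.12]).x; return x
if __name__=="__main__":
    d=pickle.load(open("wl.pkl","rb")); Z=lambda u,v:np.array((u/5.6+194.6,v/5.6+259.6))
    for n,uv,h,off in [("tooth low corner",Z(378,473),.030,.0045),("same h.028",Z(378,473),.028,.0045),("tooth up side edge",Z(420,345),.030,-.0045),
       ("jaw tip lo",Z(368,375),.045,-.008),("jaw tip up",Z(285,223),.045,-.023),("jaw root lo",Z(212,425),.045,-.008),("jaw root up",Z(128,272),.045,-.023)]:
        x=loc(d,uv,h); r=np.hypot(*x); print(n,np.round(x,4),"r %.4f"%r,"mid angle %.4f"%(np.arctan2(x[1],x[0])-np.arcsin(off/r)))
E
python3 tooth.py
```

```text
tooth low corner [ 0.0579 -0.1211] r 0.1343 mid angle -1.1585
same h.028 [ 0.0593 -0.1215] r 0.1352 mid angle -1.1503
tooth up side edge [ 0.0442 -0.1164] r 0.1245 mid angle -1.1718
jaw tip lo [ 0.038  -0.1182] r 0.1242 mid angle -1.1952
jaw tip up [ 0.0245 -0.1237] r 0.1261 mid angle -1.1917
jaw root lo [ 0.0434 -0.1315] r 0.1385 mid angle -1.1946
jaw root up [ 0.0293 -0.1368] r 0.1399 mid angle -1.1948
```

Clip angle confirmed at -1.194 from four jaw corners. The tooth itself is visible at about -1.16, so 0.034 rad to go.

```bash
python3 sw2.py -1.26 -1.295 9
python3 - <<'E'
import cv2,numpy as np
b=cv2.imread("pics/wrist9.png")[260:365,195:300].astype(float)
b=np.clip(255*(b/160)**.6,0,255).astype('uint8')
cv2.imwrite("pics/a9t.png",cv2.resize(b,None,fx=5.6,fy=5.6,interpolation=cv2.INTER_CUBIC))
E
```

```text
30.46 a -1.295 Fr -1.3 Ft 1.2 Fz 8.4 z 0.2263 r 0.0951 aa -1.288 zc 0.2247
```

View pics/a9t.png

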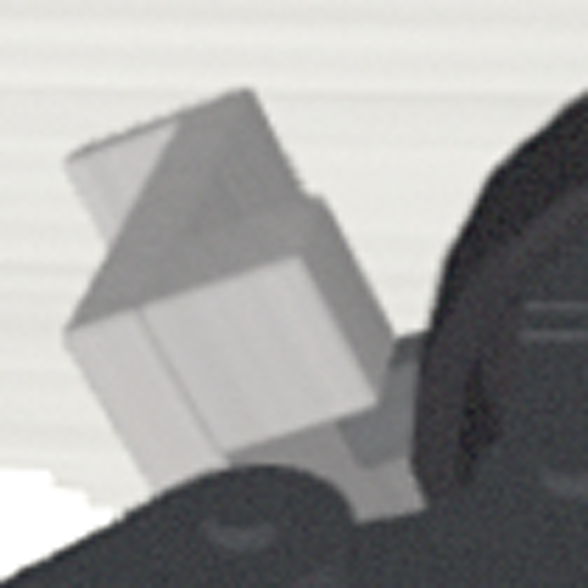

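Run:
```python
from tooth import *
d=pickle.load(open("wl.pkl","rb")); Z=lambda u,v:np.array((u/5.6+194.6,v/5.6+259.6))
for n,uv,h,off in [("low corner",Z(370,467),.030,.0045),("low side",Z(408,455),.030,.0045),("up side",Z(425,332),.030,-.0045),("jaw tip lo",Z(378,403),.045,-.008),("jaw root lo",Z(227,455),.045,-.008)]:
    x=loc(d,uv,h); r=np.hypot(*x); print(n,np.round(x,4),"r %.4f"%r,"%.4f"%(np.arctan2(x[1],x[0])-np.arcsin(off/r)))
```

```text
low corner [ 0.0545 -0.1228] r 0.1343 -1.1867
low side [ 0.053  -0.1192] r 0.1305 -1.1868
up side [ 0.0401 -0.1169] r 0.1235 -1.2040
jaw tip lo [ 0.0378 -0.1186] r 0.1245 -1.1976
jaw root lo [ 0.0435 -0.1316] r 0.1386 -1.1940
```

The two tooth sides average -1.195, so the tooth is centred in the notch (target -1.194). I'll let the knob up slowly, straight up.

```bash
cat > lift.py <<'E'
from rig import *
from h import *
import pickle
p=np.load("shelf.npy"); f0=np.load("f0.npy")
q=np.array(current_tcp_pos()); L=W(p,[(.095*np.cos(-1.295),.095*np.sin(-1.295),0)])[0]
for z in (.227,.230,.233,.235,.237,.239,.242):
    move_linear([L[0],L[1],z],v=.03); f=np.array([np.array(current_force()) for _ in range(3)]).mean(0)-f0
    print(round(current_time_s(),2),z,np.round(f,1),np.round(current_tcp_pos(),4))
d=get_image("wrist"); pickle.dump(d,open("wl.pkl","wb")); cv2.imwrite("pics/wrist10.png",d["img"])
b=d["img"][260:365,195:300].astype(float); b=np.clip(255*(b/160)**.6,0,255).astype('uint8')
cv2.imwrite("pics/a10t.png",cv2.resize(b,None,fx=5.6,fy=5.6,interpolation=cv2.INTER_CUBIC))
E
python3 lift.py
```

```text
30.76 0.227 [0.5 2.6 7.3] [ 0.5174 -0.1446  0.2285]
31.01 0.23 [0.6 1.2 7. ] [ 0.5173 -0.1446  0.2311]
31.26 0.233 [0.5 0.9 4.9] [ 0.5171 -0.1447  0.2337]
31.51 0.235 [1.8 0.4 3.2] [ 0.517  -0.1447  0.2353]
31.76 0.237 [1.5 1.5 3.7] [ 0.5168 -0.1448  0.2369]
32.01 0.239 [1.2 0.4 0.7] [ 0.5163 -0.1447  0.2382]
32.26 0.242 [ 1.   0.2 -0.6] [ 0.5164 -0.1448  0.2417]
```

View pics/a10t.png

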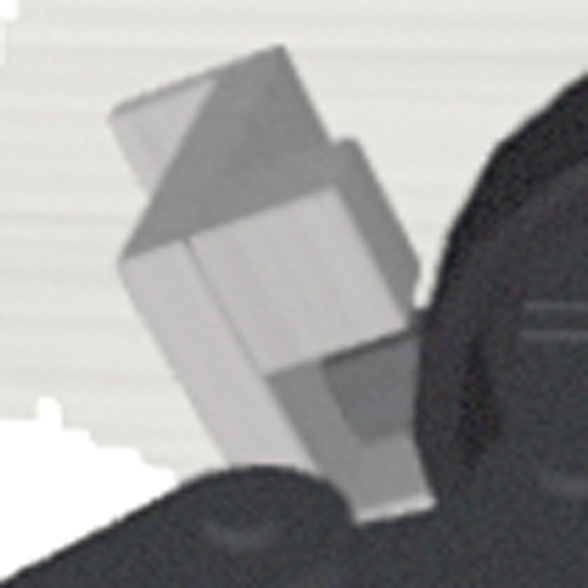

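The force fell to zero at z ≈ 0.238, the same height as the first touch, so the knob is fully up and the tooth sits in the gap. Now I retreat and verify.

```bash
cat > away.py <<'E'
from rig import *
from h import *
import pickle
p=np.load("shelf.npy"); o=orient(p)
q=np.array(current_tcp_pos()); 
move_linear([q[0],q[1],.30],v=.12)
P=W(p,[(-.10,-.02,0)])[0]; goto([P[0],P[1],.40],o)
P=W(p,[(-.03,.0,0)])[0]
print(current_time_s(),current_force())
out={}
for n in ("scene","side","wrist"):
    d=get_image(n); out[n]=d; cv2.imwrite(f"pics/{n}11.png",d["img"])
pickle.dump(out,open("im11.pkl","wb"))
a=out["scene"]["img"][200:340,270:450]; b=out["side"]["img"][170:310,190:340]
cv2.imwrite("pics/m11.png",cv2.hconcat([cv2.resize(a,(420,327),interpolation=cv2.INTER_CUBIC),cv2.resize(b,(350,327),interpolation=cv2.INTER_CUBIC)]))
w=out["wrist"]["img"]
E
python3 away.py
```

```text
33.675 [ 0.65969181 -0.93863392  0.02579442]
```

View pics/m11.png

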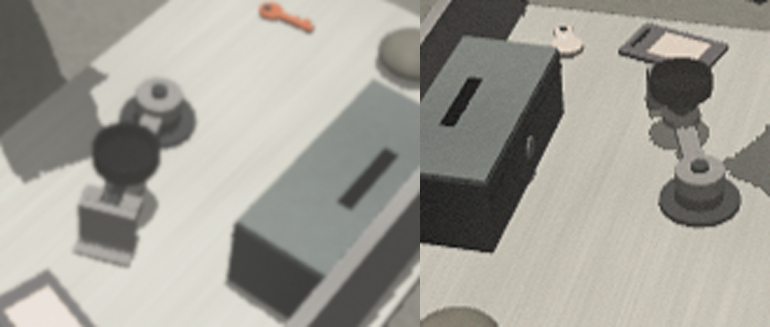

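View pics/wrist11.png

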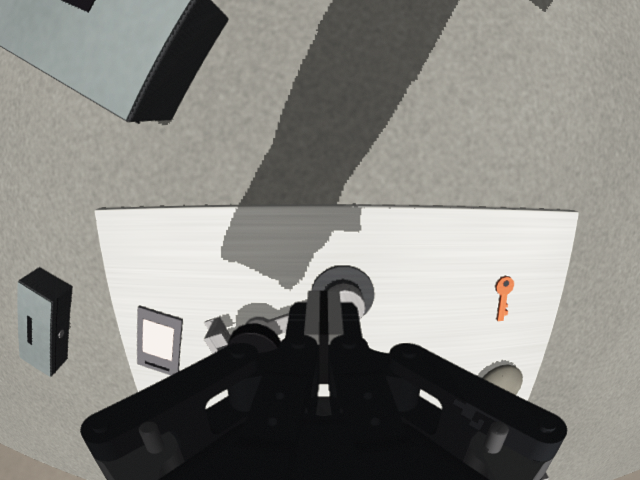

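Run:
```python
import cv2
a=cv2.imread("pics/scene11.png"); b=cv2.imread("pics/side11.png")
x=cv2.resize(a[245:325,285:365],(400,400),interpolation=cv2.INTER_CUBIC); y=cv2.resize(b[175:305,160:250],(395,570),interpolation=cv2.INTER_CUBIC)[:400]
y=cv2.resize(b[170:290,160:260],(334,400),interpolation=cv2.INTER_CUBIC)
cv2.imwrite("pics/z11.png",cv2.hconcat([x,y]))
```

```text
(no output)
```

View pics/z11.png

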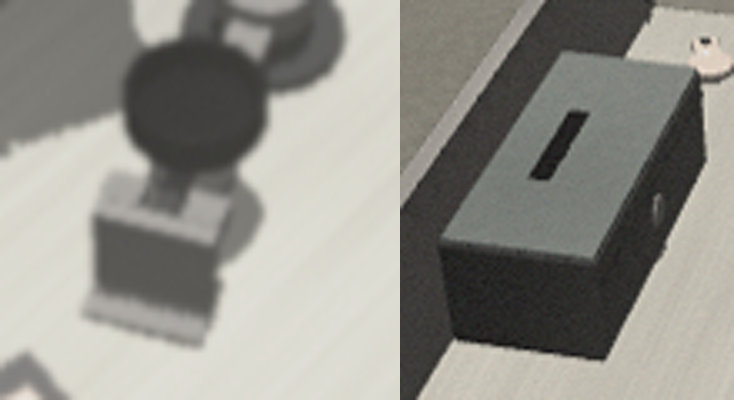

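Run:
```python
from h import *
import pickle
im=pickle.load(open("im11.pkl","rb"))
for n in("scene","side"): setcam(n,im[n])
p=np.load("shelf.npy"); Z=lambda u,v:((u-400)/3.34+160-.35,v/3.34+170-.35)
c=[inv(p,ray("side",Z(*u),.082))[0] for u in [(560,53),(697,72),(597,262),(440,240)]]
print(np.round(c,4)); 
for a,b in((0,3),(1,2)): v=c[b]-c[a]; print("yaw", -np.arctan2(v[0],v[1]), np.hypot(v[0],v[1]))
# panel top front edge, same camera
q=[inv(p,ray("side",u,.127))[0] for u in [(36/2.25+109.7,381/2.25+119.7),(277/2.25+109.7,20/2.25+119.7)]]; v=q[0]-q[1]; print("panel yaw",-np.arctan2(v[0],v[1]),np.round(q,4))
```

```text
[[ 0.2355 -0.1037  0.07  ]
 [ 0.1467 -0.0998  0.07  ]
 [ 0.1457  0.0942  0.07  ]
 [ 0.2348  0.0927  0.07  ]]
yaw 0.0035025068753897475 0.19638287753548844
yaw 0.005404025067186618 0.19397268660236552
panel yaw 0.006749027591477921 [[ 0.2287  0.2758  0.115 ]
 [ 0.2324 -0.2779  0.115 ]]
```

The box back is at x ≈ 0.235, with yaw matching the panel to about 0.003 rad, so it is flush and square. The robot is clear of everything, so I'm handing in.

```bash
python3 -c "
from rig import *
hand_in(); print(current_time_s())"
```

```text
the job is handed in; nothing more can be done
the job is handed in; nothing more can be done
```

The box is flush against the panel, the lever is caught in the clip's notch, and I handed the job in at about 34 s of the 72 s allowed, with the gripper clear of everything.

- **Box:** I pushed it with both open fingers until it stopped against the panel, at 19 N (limit 30 N). The last side-camera picture puts its back at 0.235 m from the hub, where the panel face is listed, with its yaw within about 0.003 rad of the panel.
- **Lever:** I found the dish floor by touch and pressed it about 10 mm. The swing past the box stayed under 4 N sideways, with about 9 N downward. Just before release the tooth measured -1.195 rad against -1.194 rad for the notch. The knob then sprang back to its original height, and pictures show the tooth between the jaws.
- **Loose items:** I never touched the stone, fob, key or sleeve. They look unmoved in the last pictures, but I did not measure them.

**Checks that disagreed:**
- The far edge of the shelf appeared about 9 mm farther out than the stated 247 mm.
- The panel face fitted at 0.229 to 0.232 m rather than 0.235 m, which I took as camera error.
- Near the end of the swing, the lever's arm in the image suggested an angle about 0.02 rad off what the tooth showed. I relied on the tooth.

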